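# Dip the vacuum pump's oil gauge and present it for reading

### The job

Three dip gauges with red handles lie in the rack; take the good one, the rod that is straight and full length, and leave the bent and the short one in the rack and the other things on the bench where they are. Slide the good gauge down the pump's slanting dip tube until its brass collar stops on the mouth of the tube, keep it pressed there for a moment, then draw it right out and finish while still holding it in the gripper: still and level, with its tip a hand's breadth above the middle of the white reading plate.

Things in the scene. Friction and masses are not known exactly. Their poses are not given: they have to be found in the camera images.
- gauge: The good dip gauge, 0.08 to 0.17 kg, straight, with two black rings near the tip. Origin at the centre of its red handle, a bar 80 x 20 x 18 mm (along x, y, z), to be pinched across its 20 mm width at the origin. Its x axis runs along the rod from tip to handle. At the start it lies level in one of the rack's places, tip towards the robot, handle centre 65 mm above the bench.
- gauge_collar (a point): Centre of the tip-side face of the good gauge's brass collar (34 mm in diameter, x = -44 to -50 mm on the gauge); this point is at x = -50 mm.
- gauge_tip (a point): Very tip of the good gauge, x = -165 mm on the gauge. From the collar to the tip it is a straight steel rod 8 mm in diameter with a rounded end.
- bent_gauge: Dip gauge with the same handle and collar, but the last 55 mm of its rod are bent sideways by about 38 degrees and it has no black rings. Origin and axes as on the good gauge. Lies in the rack; not to be taken.
- short_gauge: Dip gauge with the same handle and collar, but the rod is broken off at x = -108 mm and has no black rings. Origin and axes as on the good gauge. Lies in the rack; not to be taken.
- rack: Fixed rack, black base 225 x 210 x 8 mm (x = -175 to 50 mm), three places 85 mm apart along y; origin on the bench below the middle place's handle centre, axes as the gauges'. A black ledge (x = 27 to 41 mm, top 56 mm up) carries the handles' far ends, a black comb (x = -58 to -70 mm, teeth 75 mm up) the rods in 12 mm notches open at the top. Between them the handles' sides are free for fingers.
- tube: Steel dip tube fixed to the far side of the grey pump, 128 mm long, outside 25 mm with a 32 mm yellow ring at the mouth, bore 16 mm, closed at the foot. Origin at the centre of its foot, z axis along the bore from foot to mouth. The mouth looks up and away from the robot, 35 degrees above level. The pump box, 112 mm high, begins 10 mm nearer the robot than the foot.
- tube_mouth (a point): Centre of the tube's mouth (z = 128 mm on the tube), about 107 mm above the bench. With the collar seated here the gauge's tip is 9 mm short of the tube's inner floor.
- plate: White reading plate in a 15 mm wide dark frame, 120 x 120 x 6 mm overall, fixed flat on the bench; origin at the centre of its underside.
- oil_bottle: Yellow oil bottle, 70 mm in diameter, 170 mm tall, standing on the bench; bystander, origin under its centre.
- clamp: Aluminium clamp ring, 60 mm in diameter, 16 mm high, with a bolt lug; bystander, origin under its centre.
- blank: Stepped steel blank flange, 66 mm in diameter, 16 mm high; bystander, origin under its centre.
- meter: Grey handheld meter with a blue screen, 90 x 190 x 36 mm, lying flat; bystander, origin under its centre.
- screwdriver: Screwdriver lying on the bench; bystander.
Mind the look-alikes: they are no part of the job. Leave any blue look-alike of the gauge alone.

How it is judged:
By the outcome, as a careful person would: the job done as asked, in the order asked, and still so for the second after the job is handed in, while the arm keeps its last pose, push and grip.
It also fails if it takes over 51 s, if anything falls off the work surface, if the arm or the gripper's body presses on something with over 40 N, if the wrist force passes 120 N, or if a joint passes its speed limit or range.

### The arm

A 7-joint arm with a two-finger parallel gripper is mounted at the origin on the work surface. World frame = base frame: x ahead of the robot, y to its left, z up, the work surface at z = 0. Lengths are in m, angles in rad, forces in N, time in s.
With the tool pointing down it reaches from about 0.425 to 0.8 m from the base axis. Payload 8.3 kg.
Tool frame: the origin (TCP) lies midway between the tips of the shut fingers; the grasp point (between the pads) lies 19 mm behind it (r.grip_depth is the distance from the TCP to the grasp point, in m); x points along the fingers, y is the direction in which the jaws open and shut, and the axes are right-handed (so a half turn about x gives the same grasp; the last joint's range is limited). The gripper opens to 85 mm and grips with 20 to 120 N. Pads are 22 mm wide; open, the fingers measure 114 mm over their backs; the gripper's body (76 mm by 85 mm) begins 54 mm behind the grasp point. The pads swing forward as they close: fully open they stand 13 mm farther back than shut.
Start: joints at [-1.295, 0.383, 0.016, 1.37, -0.006, 1.388, -0.046], TCP at [0.208, 0.589, 0.231] pointing down, gripper open.
Joint ranges: [-2.95, 2.95], [-0.25, 2.06], [-1.52, 1.56], [0.18, 2.33], [-1.44, 4.58], [0.02, 2.06], [-3.01, 3.01]. Speed limits (rad/s): [2.39, 2.39, 3.01, 3.01, 3.14, 3.14, 3.14].

### API

Orientations are given as a 3x3 rotation matrix whose columns are the frame's x, y, z axes.
In Python, from workcell import r gives the robot as it stands.
- The arm moves only by the shell command python3 -m jog 'ROWS' [OPENING] [FORCE]. ROWS is JSON, a list of rows, each a list of 4 numbers: the shift along the tool's x, y, z in m, then the turn about the tool's x in rad. In form: [[dx, dy, dz, turn], ...]. A call has exactly 10 rows; each row shifts and turns the pose as measured when the row begins, along the tool's axes as they then stand; what a row does not reach is not made up. A row lasts 1/10 s, in which the tool goes at most 50 mm and 8.59 degrees, less where a joint would pass 70% of its speed; a pose out of reach is approached as far as the arm can. A call is refused whole if a number of a shift passes 0.05 or a number of a turn 0.15, either way. A call with a gripper value outside its range is refused whole. OPENING is the gripper's target within -1 to 1 (fully open at 1, half-way at 0, shut at -1), set as the call begins (- or left out, the last holds). The fingers move at their own pace and stop on an object; FORCE is the grip in N (left out, the last holds). Time passes only in rows, so rows that do not move let the fingers close, or fill a call up. It gives the time, the measured TCP pose, the force and the opening at its end, in the units of the state.
- r.observe(): the state, without advancing time (a new reading comes with each control period).
- r.camera(name): name is "scene" or "top" or "wrist"; returns a dict with "image" (400x640x3 uint8, red, green, blue), "mtx" (3x3 intrinsics, pixels), "k1" (the pictures are not rectified: a ray, as slopes to the right and down, at radius r is drawn at 1 + k1 r^2 times it, then the intrinsics apply), "R" (3x3) and "t" (3): a world point X has camera coordinates R X + t. Camera axes: x right, y down, z forward; pixel columns grow to the right and rows downward; lengths in m; the calibration is good to about 2 mm. A picture is of the moment at which its call begins. There is no depth.
- r.sign_off(): hands the job in, once; it reports no verdict.
The state is a dict: "time": time; "q": joint angles; "joint_velocities": joint speeds; "tau": joint torques, N m; "eef_pos": TCP position; "tcp_rot": TCP orientation; "wrist_force": force on the tool from outside, world axes, zero at the start; "moment": the same for the moment, N m; "width": finger opening in m.
Only numpy, scipy, OpenCV 4.12 (cv2) and the standard library are available. Lean on these libraries where they do the work, as an engineer would, in place of code of your own. Each camera call takes 0.05 s, during which the arm holds its last target. There are 200 camera calls.

## Working session

There is one attempt and no reset: what is moved stays moved. The work goes in short steps, Python scripts to look and compute and a shell command to move; the robot and the scene stay as the last step left them, time stands still between calls to the robot, and variables do not carry over. Pictures are saved under pics/ and viewed, about 8 in all and at most 12, crops included, and the job is handed in when it is done.

```bash
ls; mkdir -p pics; python3 - <<'E'
from workcell import r
import cv2,pickle
for n in("scene","top"):
    c=r.camera(n);pickle.dump(c,open(f"{n}.pkl","wb"));cv2.imwrite(f"pics/{n}1.png",c["image"][:,:,::-1])
    print(n,c["mtx"],c["k1"],c["R"],c["t"])
o=r.observe();print({k:o[k] for k in("time","eef_pos","tcp_rot","width","wrist_force")},r.grip_depth)
E
```

```text
pics
scene [[442.55710774   0.         319.37049192]
 [  0.         442.55710774 197.03099373]
 [  0.           0.           1.        ]] -0.04784513378630889 [[-0.6264558   0.77941416 -0.00816715]
 [ 0.58268804  0.46132587 -0.66906883]
 [-0.517714   -0.42390095 -0.74315557]] [ 0.31886512 -0.23918513  1.52834007]
top [[480.04859441   0.         322.62842455]
 [  0.         480.04859441 196.68305085]
 [  0.           0.           1.        ]] -0.025363152341545996 [[ 0.00959306 -0.999906   -0.00979599]
 [-0.99271843 -0.00834682 -0.12016839]
 [ 0.12007533  0.01087744 -0.99270519]] [0.01047909 0.50991855 1.45373747]
{'time': 0.1, 'eef_pos': array([0.20753968, 0.58907149, 0.23039362]), 'tcp_rot': array([[-5.32034471e-04,  3.32293023e-01,  9.43176051e-01],
       [-1.64663692e-03,  9.43174615e-01, -3.32293446e-01],
       [-9.99998503e-01, -1.72986008e-03,  4.53645541e-05]]), 'width': 0.08510543016530134, 'wrist_force': array([0.07552274, 0.536201  , 0.20171367])} 0.0187
```

View pics/scene1.png

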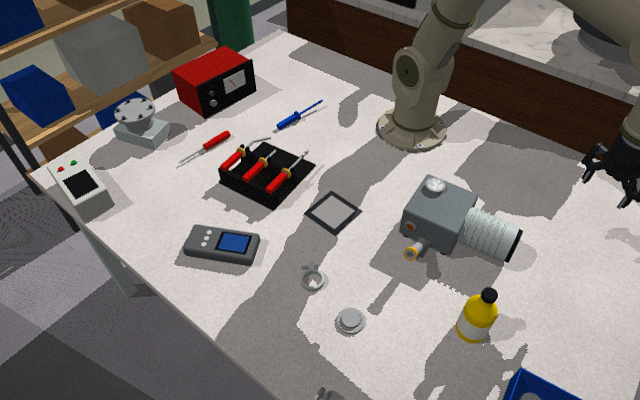

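View pics/top1.png

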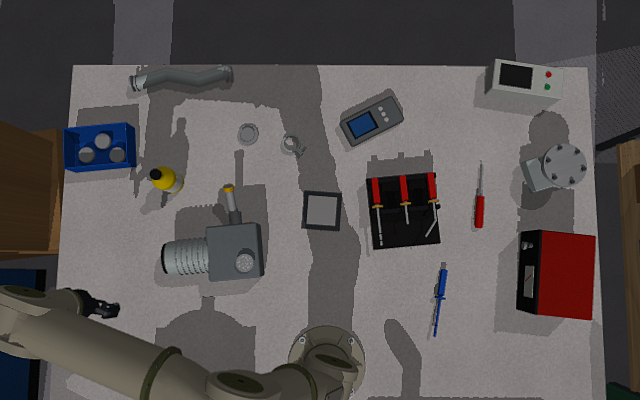

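The top picture shows the red handles at about (376,190), (404,187) and (432,186). The left rod is long and straight, the middle one short and the right one bent. The tube mouth is the yellow ring at about (229,188), the plate is at (322,211), and the blue screwdriver at (440,300) is a bystander. The left one fits the description; next I measure it and confirm it in a crop.

```bash
cat > h.py <<'E'
import numpy as np,cv2,pickle
def ray(c,u,v):
    d=np.array([[ -c["k1"]*0]])
    x=cv2.undistortPoints(np.array([[[u,v]]],float),c["mtx"],np.array([c["k1"],0,0,0,0.]))[0,0]
    R=np.array(c["R"]);o=-R.T@c["t"];d=R.T@np.array([x[0],x[1],1]);return o,d/np.linalg.norm(d)
def plane(c,u,v,z):
    o,d=ray(c,u,v);return o+d*(z-o[2])/d[2]
def tri(c1,p1,c2,p2):
    a,d=ray(c1,*p1);b,e=ray(c2,*p2)
    s=np.linalg.lstsq(np.c_[d,-e],b-a,rcond=None)[0];P=a+s[0]*d;Q=b+s[1]*e
    return (P+Q)/2,np.linalg.norm(P-Q)
def proj(c,X):
    return cv2.projectPoints(np.array(X,float).reshape(-1,3),cv2.Rodrigues(np.array(c["R"]))[0],np.array(c["t"],float),c["mtx"],np.array([c["k1"],0,0,0,0.]))[0][:,0]
def blobs(c,lo,hi,box,amin=10):
    x0,y0,x1,y1=box;h=cv2.cvtColor(c["image"],cv2.COLOR_RGB2HSV);m=cv2.inRange(h,np.array(lo),np.array(hi))
    k=np.zeros_like(m);k[y0:y1,x0:x1]=m[y0:y1,x0:x1]
    n,l,s,ct=cv2.connectedComponentsWithStats(k);return [(s[i,4],ct[i],cv2.minAreaRect(np.argwhere(l==i)[:,::-1].astype(np.float32))) for i in range(1,n) if s[i,4]>=amin]
def load(n):return pickle.load(open(n+".pkl","rb"))
E
cat > m.py <<'E'
from h import *
np.set_printoptions(precision=4,suppress=True)
T,S=load("top"),load("scene")
for nm,c,b in(("T",T,(360,160,450,260)),("S",S,(215,140,320,210))):
    for a,ct,rc in blobs(c,(0,150,80),(6,255,255),b):
        print(nm,"red",a,ct,rc,plane(c,*ct,.072)); pts=cv2.boxPoints(rc)
for nm,c,b in(("T",T,(360,160,450,260)),("S",S,(215,140,320,210)),("T",T,(215,175,245,225)),("S",S,(395,235,435,270))):
    for a,ct,rc in blobs(c,(15,120,80),(35,255,255),b,4): print(nm,"yel",a,ct,rc,plane(c,*ct,.065),plane(c,*ct,.107))
a=T["image"][150:260,350:450,::-1];b=S["image"][135:215,210:325,::-1];d=T["image"][170:290,150:290,::-1]
f=lambda i:cv2.resize(i,(400,300),interpolation=cv2.INTER_CUBIC)
e=S["image"][170:270,380:530,::-1]
cv2.imwrite("pics/crop.png",np.vstack([np.hstack([f(a),f(b)]),np.hstack([f(d),f(e)])]))
E
python3 m.py
```

```text
T red 161 [431.5031 184.9193] ((431.47698974609375, 184.81541442871094), (25.303083419799805, 6.2017364501953125), 82.87498474121094) [ 0.5433 -0.313   0.072 ]
T red 160 [403.3125 187.2438] ((403.36346435546875, 187.33958435058594), (25.29612922668457, 6.251006603240967), 83.2901611328125) [ 0.5355 -0.228   0.072 ]
T red 160 [375.3125 190.1125] ((375.3049011230469, 190.24392700195312), (25.067960739135742, 6.29459810256958), 83.6598129272461) [ 0.5261 -0.1437  0.072 ]
S red 19 [217.8947 141.1579] ((218.5, 142.0), (4.0, 7.0), 90.0) [ 0.5127 -0.4038  0.072 ]
S red 162 [230.4938 160.6049] ((230.67413330078125, 160.64697265625), (7.291511058807373, 24.19198989868164), 47.29060745239258) [ 0.5497 -0.3076  0.072 ]
S red 181 [252.7238 170.9945] ((252.5022735595703, 171.4524688720703), (8.07207202911377, 25.561565399169922), 47.72631072998047) [ 0.54   -0.2239  0.072 ]
S red 188 [275.7287 182.3989] ((276.0, 182.5), (7.77817440032959, 26.16295051574707), 45.0) [ 0.5324 -0.1398  0.072 ]
T yel 22 [432.8182 200.4091] ((432.9154357910156, 200.32310485839844), (2.108590602874756, 10.17084884643554
[... 416 characters left out ...]
9375, 150.81146240234375), (9.34669303894043, 5.249512672424316), 50.194427490234375) [ 0.4933 -0.3184  0.065 ] [ 0.5226 -0.2803  0.107 ]
S yel 46 [263.2826 160.6522] ((263.1764831542969, 160.79412841796875), (9.978801727294922, 5.531727313995361), 40.601295471191406) [ 0.484  -0.2358  0.065 ] [ 0.5138 -0.2015  0.107 ]
S yel 42 [286.5238 171.381 ] ((286.5, 171.50001525878906), (9.899494171142578, 4.242640495300293), 45.0) [ 0.475  -0.1503  0.065 ] [ 0.5051 -0.12    0.107 ]
T yel 48 [228.1042 188.8125] ((228.0, 188.0), (6.0, 10.0), 90.0) [0.5273 0.3019 0.065 ] [0.5216 0.293  0.107 ]
S yel 77 [411.026  253.1818] ((410.5, 253.5), (13.0, 13.0), 90.0) [0.499  0.2859 0.065 ] [0.5281 0.2962 0.107 ]
```

View pics/crop.png

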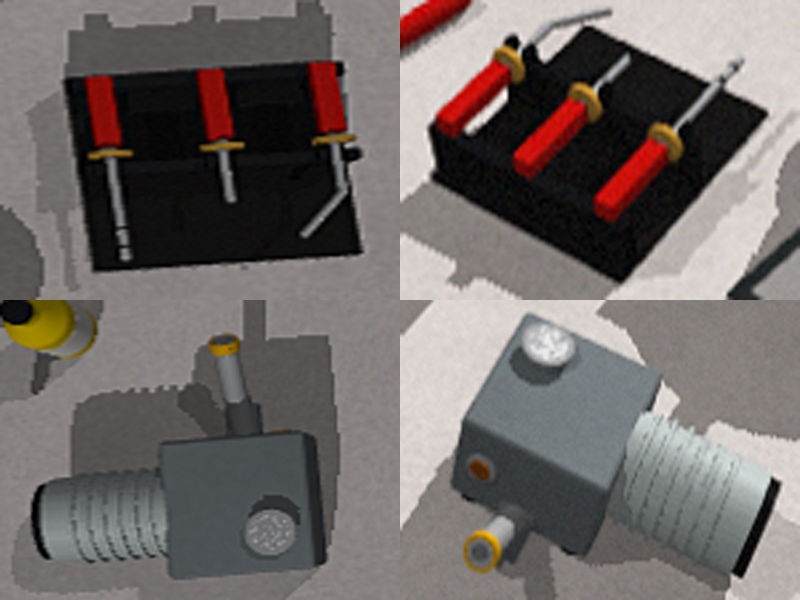

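The crop confirms it: the left gauge (handle at top px 375,190) is straight, full length and has two black rings. The middle one is short and the right one bent. Triangulated handle and collar agree, giving a handle centre of about (0.526, -0.144) and a rack yaw of about 5.8°. Next are the mouth, the tube yaw and the plate.

```bash
cat > m2.py <<'E'
from h import *
np.set_printoptions(precision=4,suppress=True)
T,S=load("top"),load("scene")
print("ring tri",tri(T,(228.1,188.8),S,(411,253.3)))
print("hole scene",plane(S,411,254,.107),"topcentroid",plane(T,228.1,188.8,.110))
# box top far and side edges
P=[plane(T,u,v,.112) for u,v in((207,226.8),(256.8,222.8),(262.7,276),(210.2,280.8))];print("box",P)
for i in range(4):
    d=P[(i+1)%4]-P[i];print(np.degrees(np.arctan2(d[1],d[0])))
M=np.array([.524,.2945,.107])
for y in(-5,0,5,10,15):
    a=np.array([np.cos(np.radians(y))*np.cos(np.radians(35)),np.sin(np.radians(y))*np.cos(np.radians(35)),np.sin(np.radians(35))])
    print(y,proj(T,[M,M-.04*a,M-.08*a]).ravel(),proj(S,[M,M-.04*a,M-.08*a]).ravel())
h=cv2.cvtColor(T["image"],cv2.COLOR_RGB2GRAY)[180:240,295:350]
m=cv2.inRange(h,0,70);cs,_=cv2.findContours(m,cv2.RETR_EXTERNAL,2);c=max(cs,key=cv2.contourArea);rc=cv2.minAreaRect(c);print("plate",rc,plane(T,rc[0][0]+295,rc[0][1]+180,.006))
for u,v in((168,182),):print("bottle",plane(T,u,v,.05))
# white tube pixels per row (top)
g=T["image"][192:226,218:250].astype(int).mean(2)
for v in range(194,224,3): print(v,(g[v-192]).astype(int))
E
python3 m2.py
```

```text
ring tri (array([0.5228, 0.2946, 0.099 ]), np.float64(0.0003703852118638361))
hole scene [0.5301 0.2974 0.107 ] topcentroid [0.5212 0.2924 0.11  ]
box [array([0.4088, 0.35  , 0.112 ]), array([0.4219, 0.2049, 0.112 ]), array([0.2691, 0.1841, 0.112 ]), array([0.2538, 0.335 , 0.112 ])]
-84.86769688476976
-172.22464924189492
95.81962094315007
5.531073582796125
-5 [227.6356 188.0045 227.9013 199.8818 228.1629 211.4497] [411.2911 251.7029 417.7903 249.0854 423.9037 246.6211]
0 [227.6356 188.0045 228.852  199.9314 230.0397 211.5488] [411.2911 251.7029 416.809  248.4632 421.9883 245.4203]
5 [227.6356 188.0045 229.8055 199.898  231.9222 211.4836] [411.2911 251.7029 415.778  247.9074 419.9815 244.3495]
10 [227.6356 188.0045 230.7546 199.7819 233.7958 211.2547] [411.2911 251.7029 414.7049 247.4217 417.8976 243.4155]
15 [227.6356 188.0045 231.6919 199.5841 235.6461 210.8639] [411.2911 251.7029 413.5975 247.0096 415.7512 242.624 ]
plate ((26.256996154785156, 30.516578674316406), (38.95127487182617, 39.3697624206543), 3.6913859844207764) [0.4691 0.0192 0.006 ]
bottle [0.5491 0.4918 0.05  ]
194 [ 9
[... 514 characters left out ...]
2  83  85  84  82]
206 [ 66  66  66  65  62  64  84  88  85  75  92 106 115 118 116 107  95  74
  66  80  86  85  85  86  85  87  85  85  86  82  82  89]
209 [ 66  63  64  65  66  60  83  89  87  83  65 100 115 119 120 115 108  70
  53  46  81  87  85  85  82  82  82  81  81  82  86  86]
212 [63 64 66 67 66 64 61 81 87 92 82 51 47 52 53 57 59 61 59 51 49 49 37 68
 83 82 85 85 85 88 84 84]
215 [64 65 63 62 65 65 63 64 65 65 54 40 47 54 55 59 60 61 59 56 52 51 36 60
 87 86 82 84 85 81 82 86]
218 [69 59 63 64 64 64 63 63 63 64 67 43 40 50 55 59 60 61 60 60 52 51 42 57
 84 86 83 81 82 86 85 85]
221 [85 90 69 62 65 64 61 60 62 61 65 49 37 46 53 58 59 61 61 61 57 52 48 44
 85 88 86 88 90 90 88 79]
```

```bash
python3 -m jog '[[0,0,0,-0.145],[0,0,0,-0.145],[0,0,0,-0.145],[0,-0.04,0,0],[0,-0.05,0,0],[0,-0.05,0,0],[0,-0.05,0,0],[0,-0.05,0,0],[0,-0.05,0,0],[0,-0.05,0,0]]' 1 30
```

```text
time: 1.1
eef_pos: [0.2425, 0.2502, 0.224]
tcp_rot: [[-0.008, -0.122, 0.993], [-0.012, 0.993, 0.121], [-1.0, -0.011, -0.009]]
wrist_force: [0.7, -0.4, 0.1]
width: 0.0851
```

```bash
python3 -m jog '[[0,0,0.048,0],[0,0,0.048,0],[0,-0.01,0.048,0],[0,-0.03,0.04,0],[0,-0.045,0.02,0],[0,-0.049,0,0],[0,-0.049,0,0],[0,-0.049,0,0],[0,-0.049,0,0],[0,-0.049,0,0]]' 1 30; cat > m3.py <<'E'
from h import *
np.set_printoptions(precision=4,suppress=True)
T,S=load("top"),load("scene")
def bb(c,b):
    x0,y0,x1,y1=b;h=cv2.cvtColor(c["image"],cv2.COLOR_RGB2HSV);m=cv2.inRange(h,np.array((15,110,60)),np.array((35,255,255)))[y0:y1,x0:x1]
    p=np.argwhere(m>0);return p.min(0)[1]+x0,p.max(0)[1]+x0,p.min(0)[0]+y0,p.max(0)[0]+y0
print(bb(T,(215,175,245,225)),bb(S,(395,235,435,270)))
y,e=np.radians(5.8),np.radians(35);h=np.array([np.cos(y),np.sin(y),0]);z=np.array([0,0,1.]);a=h*np.cos(e)+z*np.sin(e);u=z*np.cos(e)-h*np.sin(e);l=np.cross(a,u)
t=np.linspace(0,6.28,60)[:,None]
for x in(.520,.523,.526,.529):
  for L in(.006,.010):
    M=np.array([x,.295,.107]);c=.016*(np.cos(t)*u+np.sin(t)*l);X=np.vstack([M+c,M-L*a+c]);o=[]
    for cam in(T,S):
        p=proj(cam,X);o+=[p[:,0].min(),p[:,0].max(),p[:,1].min(),p[:,1].max()]
    print(x,L,np.round(o,1))
E
python3 m3.py
```

```text
time: 2.1
eef_pos: [0.4875, -0.0647, 0.2231]
tcp_rot: [[-0.008, -0.131, 0.991], [-0.008, 0.991, 0.131], [-1.0, -0.007, -0.009]]
wrist_force: [1.4, 0.8, -0.3]
width: 0.0853
(np.int64(223), np.int64(233), np.int64(184), np.int64(191)) (np.int64(404), np.int64(417), np.int64(247), np.int64(260))
0.52 0.006 [222.  233.2 186.9 193.7 405.8 419.6 243.6 257.3]
0.52 0.01 [222.  233.4 186.9 194.9 405.8 420.  243.2 257.3]
0.523 0.006 [222.  233.2 185.9 192.7 405.1 419.  244.4 258.1]
0.523 0.01 [222.  233.5 185.9 193.9 405.1 419.4 244.  258.1]
0.526 0.006 [222.  233.3 184.9 191.7 404.5 418.3 245.2 258.9]
0.526 0.01 [222.  233.5 184.9 192.9 404.5 418.7 244.8 258.9]
0.529 0.006 [222.1 233.3 183.9 190.7 403.8 417.7 246.  259.7]
0.529 0.01 [222.1 233.5 183.9 191.9 403.8 418.1 245.6 259.7]
```

```bash
python3 -m jog '[[0.0,-0.042,0.014,0.015],[0.0,-0.042,0.014,0.015],[0.03,0,0,0],[0.03,0,0,0],[0.03,0,0,0],[0.025,0,0,0],[0,0,0,0],[0,0,0,0],[0,0,0,0],[0,0,0,0]]' 1 30; python3 - <<'E'
from workcell import r
from h import *
import pickle
c=r.camera("wrist");pickle.dump(c,open("wrist.pkl","wb"));cv2.imwrite("pics/w1.png",c["image"][:,:,::-1])
for a,ct,rc in blobs(c,(0,150,60),(6,255,255),(0,0,640,400),100): print(a,ct,rc,plane(c,*ct,.074))
E
```

```text
time: 3.1
eef_pos: [0.5245, -0.161, 0.107]
tcp_rot: [[-0.006, -0.086, 0.996], [-0.013, 0.996, 0.086], [-1.0, -0.012, -0.007]]
wrist_force: [0.0, 0.9, -0.2]
width: 0.0855
4303 [347.04136649 223.61491982] ((347.0, 223.5), (129.0, 36.0), 90.0) [ 0.5210331  -0.14539709  0.074     ]
3742 [205.27258151 210.98530198] ((206.13619995117188, 225.77114868164062), (127.5556640625, 43.074893951416016), 83.8844985961914) [ 0.52064427 -0.22730921  0.074     ]
5919 [ 65.29346173 226.7411725 ] ((67.69129180908203, 226.695068359375), (133.18521118164062, 51.895973205566406), 74.61152648925781) [ 0.53751632 -0.30792805  0.074     ]
```

View pics/w1.png

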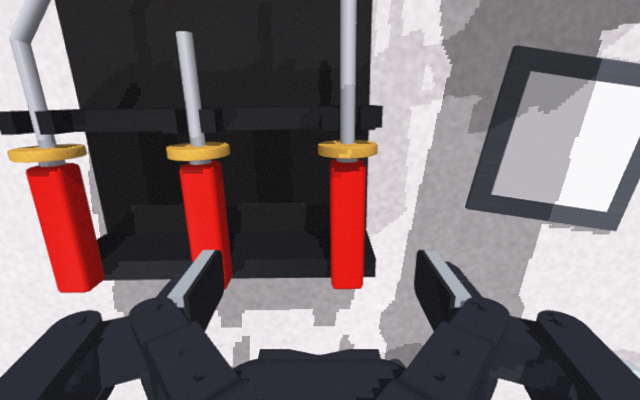

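The wrist view shows the good handle at (347,223), between the fingers but about 16 mm off the jaw centre. I shift over, descend and close.

```bash
python3 -m jog '[[0,0.0165,0.001,-0.012],[0,0,0,0],[0.02,0,0,0],[0.02,0,0,0],[0.019,0,0,0],[0,0,0,0],[0,0,0,0],[0,0,0,0],[0,0,0,0],[0,0,0,0]]' 1 30;
```

```text
time: 4.15
eef_pos: [0.5295, -0.1414, 0.0539]
tcp_rot: [[0.007, -0.104, 0.995], [-0.012, 0.994, 0.104], [-1.0, -0.013, 0.006]]
wrist_force: [-0.9, -0.2, 0.9]
width: 0.0854
```

```bash
python3 -m jog '[[0.008,-0.003,-0.004,0],[0,0,0,0],[0,0,0,0],[0,0,0,0],[0,0,0,0],[0,0,0,0],[0,0,0,0],[0,0,0,0],[0,0,0,0],[0,0,0,0]]' -1 30;
```

```text
time: 5.15
eef_pos: [0.526, -0.1456, 0.0461]
tcp_rot: [[0.008, -0.104, 0.995], [-0.012, 0.994, 0.104], [-1.0, -0.013, 0.007]]
wrist_force: [-0.6, -0.6, 0.2]
width: 0.0199
```

```bash
python3 -m jog '[[-0.02,0,0,0],[-0.04,0,0,0],[-0.04,0,0,0],[-0.03,0,0,0],[-0.01,0.03,0.02,0],[0,0.04,0.023,0],[0,0.04,0.023,0],[0,0.04,0.023,0],[0,0.04,0.023,0],[0,0.03,0.02,0]]' -1 80
```

```text
time: 6.15
eef_pos: [0.6351, 0.0884, 0.1894]
tcp_rot: [[0.007, -0.088, 0.996], [-0.011, 0.996, 0.088], [-1.0, -0.012, 0.006]]
wrist_force: [0.0, 0.2, -1.8]
width: 0.0189
```

```bash
python3 -m jog '[[0,0.045,0.02,0],[0,0.045,0.015,0],[0,0.045,0.015,0],[0,0.045,0.015,0],[0,0.02,0.01,0],[0,0,0,0],[0,0,0,0],[0,0,0,0],[0,0,0,0],[0,0,0,0]]'; python3 - <<'E'
from workcell import r
from h import *
import pickle
for n in("top","scene"):
    c=r.camera(n);pickle.dump(c,open(n+"2.pkl","wb"));cv2.imwrite(f"pics/{n}2.png",c["image"][:,:,::-1])
E
```

```text
time: 7.15
eef_pos: [0.6907, 0.3036, 0.1806]
tcp_rot: [[-0.0, -0.093, 0.996], [-0.013, 0.996, 0.093], [-1.0, -0.013, -0.002]]
wrist_force: [-0.8, 0.4, -1.3]
width: 0.0189
```

View pics/scene2.png

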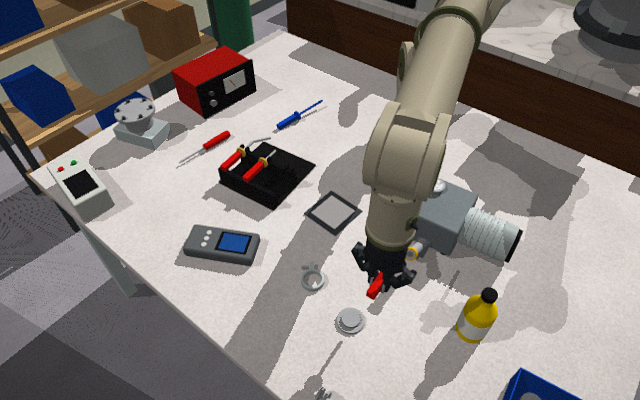

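The gauge is held, with its handle at scene px (376,288). The rod is hidden behind the gripper and the yellow tube ring shows at (412,252). The other two gauges are still in the rack. I check the rod in the top picture.

```bash
python3 - <<'E'
from h import *
from workcell import r
import pickle
c=load("top2");w=r.camera("wrist");pickle.dump(w,open("wrist2.pkl","wb"))
a=cv2.resize(c["image"][140:240,180:280,::-1],(400,400),interpolation=cv2.INTER_CUBIC)
b=cv2.resize(w["image"][:,:,::-1],(400,250));b=np.vstack([b,np.zeros((150,400,3),np.uint8)])
cv2.imwrite("pics/c2.png",np.hstack([a,b]))
E
```

```text
(no output)
```

View pics/c2.png

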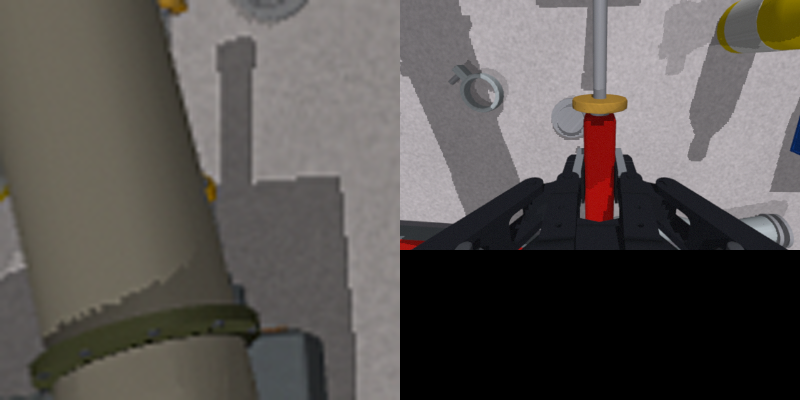

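```bash
python3 - <<'E'
from h import *
from workcell import r
np.set_printoptions(precision=4,suppress=True)
w=load("wrist2");o=r.observe();R=np.array(o["tcp_rot"]);g=o["eef_pos"]-r.grip_depth*R[:,0]
print(o["time"],o["eef_pos"])
t=np.linspace(0,6.28,90)[:,None]
def ringbox(pt,off,R):
    X=[]
    for d in(.044,.050): X.append(g-(d+off)*R[:,2]*np.cos(pt)+(d+off)*R[:,0]*np.sin(pt)+.017*(np.cos(t)*R[:,1]+np.sin(t)*(R[:,0]*np.cos(pt)+R[:,2]*np.sin(pt))))
    p=proj(w,np.vstack(X));return np.r_[p.min(0),p.max(0)]
for b in blobs(w,(12,110,50),(35,255,255),(200,120,450,220),100):
    u,v=b[1];print(b[0],b[1],cv2.boundingRect(cv2.boxPoints(b[2])))
h=cv2.cvtColor(w["image"],cv2.COLOR_RGB2HSV);m=cv2.inRange(h,np.array((12,110,50)),np.array((35,255,255)));p=np.argwhere(m[120:220,200:450]>0);print("bbox",p.min(0)[::-1]+[200,120],p.max(0)[::-1]+[200,120])
for pt in(-5,0,5):
  for off in(-.003,0,.003): print(pt,off,ringbox(np.radians(pt),off,R))
# rod columns near the image top
g0=w["image"].astype(int)
for v in(5,60,120): 
    print(v,g0[v,290:350].mean(1).astype(int)[::1])
for d in(.06,.09,.11,.13): print(d,proj(w,g-d*R[:,2]))
E
```

```text
7.3 [0.6908 0.3041 0.1808]
2208 [319.0498 166.3827] (276, 151, 87, 31)
bbox [276 151] [362 181]
-5 -0.003 [274.4298 155.3036 365.8468 199.0449]
-5 0 [274.0046 148.3484 366.2858 190.6419]
-5 0.003 [273.5701 141.2763 366.7344 182.0625]
0 -0.003 [275.8049 156.6337 364.3997 191.4027]
0 0 [275.4927 149.7854 364.7195 182.916 ]
0 0.003 [275.1749 142.8503 365.0452 174.2944]
5 -0.003 [277.1364 158.722  362.9977 184.912 ]
5 0 [276.927  152.0226 363.2093 176.4651]
5 0.003 [276.7144 145.2647 363.424  167.9256]
5 [111 110 108 107 107 107 109 109 109 111 112 111 110 111 111 109 108 109
  97  95 104 116 121 125 130 133 136 141 143 147 149 147 143 140 138 135
 130 122 115 110 100  96 100 109 110 108 106 107 112 112 111 115 114 115
 112 112 115 112 113 112]
60 [179 179 178 181 180 175 135 114 112 113 111 111 113 113 114 116 116 116
 100  96 106 114 121 126 132 136 138 141 143 144 145 143 141 139 138 132
 129 120 111 104  96 145 169 172 173 171 171 174 176 181 181 180 179 178
 177 178 179 179 175 179]
120 [143 116 116 114 110 109 112 112 113 115 115 115 116 115 112 111 112 107
 101  91 100 111 119 126 132 136 140 142 142 143 142 140 140 138 134 131
 123 115 107 100 136 173 186 186 186 184 183 182 181 184 184 183 183 182
 184 181 182 179 177 176]
0.06 [[320.0863 130.1984]]
0.09 [[320.1208  42.3221]]
0.11 [[320.1497 -25.0118]]
0.13 [[ 320.1851 -101.3739]]
```

```bash
python3 -m jog '[[0,0.0075,0.004,-0.009],[0,0,0,0],[0.02,0,0,0],[0.02,0,0,0],[0.02,0,0,0],[0.015,0,0,0],[0,0,0,0],[0,0,0,0],[0,0,0,0],[0,0,0,0]]'
```

```text
time: 8.3
eef_pos: [0.6965, 0.3134, 0.1072]
tcp_rot: [[0.006, -0.104, 0.995], [-0.01, 0.994, 0.105], [-1.0, -0.01, 0.004]]
wrist_force: [0.5, -1.0, -0.9]
width: 0.019
```

```bash
python3 -m jog '[[0,-0.0015,-0.004,0],[0,0,0,0],[0.006,0,0,0],[0,0,0,0],[0.006,0,0,0],[0,0,0,0],[0.003,0,0,0],[0,0,0,0],[0,0,0,0],[0,0,0,0]]'
```

```text
time: 9.3
eef_pos: [0.6933, 0.3114, 0.0929]
tcp_rot: [[0.008, -0.104, 0.994], [-0.008, 0.994, 0.105], [-1.0, -0.009, 0.007]]
wrist_force: [-0.2, 0.3, -1.3]
width: 0.0184
```

```bash
python3 -m jog '[[0.002,0,0,0],[0,0,0,0],[0,0,0,0],[0.002,0,0,0],[0,0,0,0],[0,0,0,0],[0.002,0,0,0],[0,0,0,0],[0,0,0,0],[0,0,0,0]]'; python3 - <<'E'
from workcell import r
from h import *
c=r.camera("scene")
cv2.imwrite("pics/s3.png",cv2.resize(c["image"][200:320,340:500,::-1],(800,600),interpolation=cv2.INTER_CUBIC))
E
```

```text
time: 10.3
eef_pos: [0.6935, 0.3115, 0.0868]
tcp_rot: [[0.009, -0.105, 0.994], [-0.008, 0.994, 0.105], [-1.0, -0.009, 0.008]]
wrist_force: [-0.2, 0.0, -0.9]
width: 0.0187
```

View pics/s3.png

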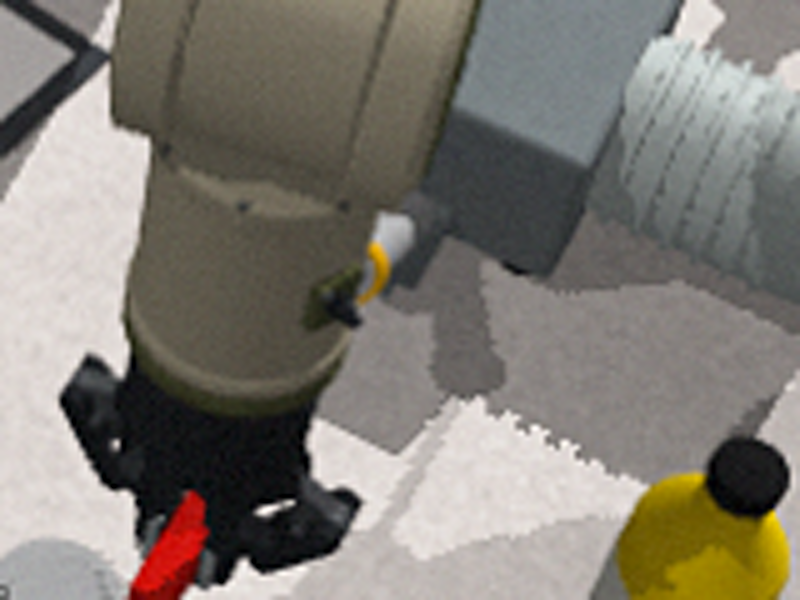

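The scene crop shows the mouth at about (375,270) in crop px, half hidden by the wrist. There is no contact yet, so I keep feeling downward for the lower lip.

```bash
python3 -m jog '[[0.002,0,0,0],[0,0,0,0],[0,0,0,0],[0.002,0,0,0],[0,0,0,0],[0,0,0,0],[0,0,0,0],[0,0,0,0],[0,0,0,0],[0,0,0,0]]'
```

```text
time: 11.35
eef_pos: [0.6937, 0.3116, 0.0843]
tcp_rot: [[0.009, -0.105, 0.994], [-0.007, 0.994, 0.105], [-1.0, -0.008, 0.009]]
wrist_force: [-0.6, 0.8, 1.4]
width: 0.0188
```

```bash
python3 -m jog '[[0,0,-0.003,0],[0,0,0,0],[0,0,-0.003,0],[0,0,0,0],[0,0,-0.003,0],[0,0,0,0],[0,0,0,0],[0,0,0,0],[0,0,0,0],[0,0,0,0]]'
```

```text
time: 12.35
eef_pos: [0.6842, 0.3108, 0.0845]
tcp_rot: [[0.01, -0.105, 0.994], [-0.007, 0.994, 0.105], [-1.0, -0.008, 0.009]]
wrist_force: [-0.6, -0.2, 2.8]
width: 0.0183
```

```bash
python3 -m jog '[[0,0,-0.003,0],[0,0,0,0],[-0.004,0,0,0],[-0.004,0,0,0],[-0.004,0,-0.001,0],[-0.004,0,-0.001,0],[-0.004,0,-0.001,0],[-0.004,0,-0.001,0],[0,0,0,0],[0,0,0,0]]' -1 20
```

```text
time: 13.35
eef_pos: [0.6797, 0.3097, 0.1084]
tcp_rot: [[0.017, -0.103, 0.994], [-0.008, 0.995, 0.104], [-1.0, -0.009, 0.016]]
wrist_force: [3.5, 0.6, -6.4]
width: 0.0184
```

```bash
cat > pitch.py <<'E'
from h import *
from workcell import r
from scipy.optimize import least_squares
np.set_printoptions(precision=4,suppress=True)
w=r.camera("wrist");o=r.observe();R=np.array(o["tcp_rot"]);g=o["eef_pos"]-r.grip_depth*R[:,0]
t=np.linspace(0,6.28,90)[:,None]
def box(q):
    pt,off=q;X=[]
    for d in(.044,.050): X.append(g-(d+off)*R[:,2]*np.cos(pt)+(d+off)*R[:,0]*np.sin(pt)+.017*(np.cos(t)*R[:,1]+np.sin(t)*(R[:,0]*np.cos(pt)+R[:,2]*np.sin(pt))))
    p=proj(w,np.vstack(X));return np.r_[p.min(0),p.max(0)]
h=cv2.cvtColor(w["image"],cv2.COLOR_RGB2HSV);m=cv2.inRange(h,np.array((12,110,50)),np.array((35,255,255)))
n,l,s,ct=cv2.connectedComponentsWithStats(m);i=min((i for i in range(1,n) if s[i,4]>300),key=lambda i:abs(ct[i][0]-320)+abs(ct[i][1]-160)*.3)
b=np.array([s[i,0]-.5,s[i,1]-.5,s[i,0]+s[i,2]-.5,s[i,1]+s[i,3]-.5]);f=least_squares(lambda q:box(q)-b,[.2,0],x_scale=[.1,.01])
pt,off=f.x;wt=np.arcsin(R[2,2])
d=-R[:,2]*np.cos(pt)+R[:,0]*np.sin(pt)
print("pitch in tool deg",np.degrees(pt),"world",np.degrees(-np.arcsin(d[2])),"off",off,"res",f.fun,"tip",g+d*(.165+off),"collar",g+d*(.05+off),"F",o["wrist_force"],"t",o["time"],"moment",o["moment"])
cv2.imwrite("pics/wl.png",w["image"][:,:,::-1])
E
python3 pitch.py
```

```text
pitch in tool deg 7.680107630075795 world 8.607303192589125 off -0.0005452113206749363 res [-0.7179  0.3676  1.0172 -0.2568] tip [0.5177 0.2929 0.1025] collar [0.6307 0.3048 0.1197] F [ 3.7794  0.0242 -5.5333] t 13.4 moment [ 0.2042 -1.3755 -0.0738]
```

```bash
python3 -m jog '[[-0.005,0,-0.002,0],[-0.005,0,-0.002,0],[-0.005,0,-0.002,0],[-0.005,0,-0.0025,0],[-0.005,0,-0.003,0],[-0.004,0,-0.003,0],[-0.004,0,-0.003,0],[-0.004,0,-0.003,0],[0,0,0,0],[0,0,0,0]]' && python3 pitch.py
```

```text
time: 14.4
eef_pos: [0.6633, 0.3069, 0.1486]
tcp_rot: [[0.029, -0.101, 0.994], [-0.006, 0.995, 0.102], [-1.0, -0.009, 0.029]]
wrist_force: [2.3, 1.2, -4.1]
width: 0.0186
pitch in tool deg 20.796145860121186 world 22.434587765009546 off -0.0031868145796632103 res [-1.5383 -0.5075  1.7052  0.6087] tip [0.5141 0.2913 0.1055] collar [0.6198 0.3025 0.1494] F [ 3.4935  0.6637 -3.5308] t 14.45 moment [ 0.2313 -1.2924  0.0166]
```

```bash
python3 -m jog '[[-0.005,0,-0.003,0],[-0.005,0,-0.003,0],[-0.004,0,-0.004,0],[-0.003,0,-0.004,0],[-0.002,0,-0.004,0],[-0.001,0,-0.003,0],[0,0,-0.003,0],[0,0,0,0],[0,0,0,0],[0,0,0,0]]' && python3 pitch.py
```

```text
time: 15.45
eef_pos: [0.64, 0.3046, 0.1688]
tcp_rot: [[0.034, -0.101, 0.994], [-0.006, 0.995, 0.101], [-0.999, -0.009, 0.034]]
wrist_force: [5.7, 0.5, -3.9]
width: 0.0187
pitch in tool deg 28.99425251494507 world 30.912230172517713 off -0.005465006214113905 res [-2.1722 -0.7545  2.1921  0.7927] tip [0.5033 0.2902 0.1055] collar [0.6014 0.3007 0.1645] F [ 5.0752  0.5309 -4.3197] t 15.5 moment [ 0.3717 -1.794  -0.0545]
```

```bash
python3 -m jog '[[0.002,0,-0.004,0],[0.003,0,-0.006,0],[0.004,0,-0.006,0],[0.004,0,-0.006,0],[0.004,0,-0.006,0],[0.004,0,-0.006,0],[0,0,0,0],[0,0,0,0],[0,0,0,0],[0,0,0,0]]' && python3 pitch.py
```

```text
time: 16.5
eef_pos: [0.6074, 0.3011, 0.1458]
tcp_rot: [[0.037, -0.1, 0.994], [-0.005, 0.995, 0.1], [-0.999, -0.009, 0.036]]
wrist_force: [3.1, 1.0, -4.5]
width: 0.0187
pitch in tool deg 28.9907065202293 world 31.061401019437184 off -0.005447103456548198 res [-2.1596 -0.7562  2.2118  0.7946] tip [0.4708 0.2868 0.0821] collar [0.5687 0.2972 0.1415] F [ 3.6011  1.2964 -4.3203] t 16.55 moment [ 0.2997 -1.2828 -0.0852]
```

```bash
python3 -m jog '[[0.004,0,-0.005,0],[0.004,0,-0.0055,0],[0.004,0,-0.0055,0],[0.004,0,-0.0055,0],[0.004,0,-0.0055,0],[0.004,0,-0.0055,0],[0.002,0,-0.003,0],[0,0,0,0],[0,0,0,0],[0,0,0,0]]' && python3 pitch.py
```

```text
time: 17.55
eef_pos: [0.5694, 0.2971, 0.1171]
tcp_rot: [[0.036, -0.1, 0.994], [-0.005, 0.995, 0.1], [-0.999, -0.008, 0.035]]
wrist_force: [1.7, 0.5, -1.9]
width: 0.0189
pitch in tool deg 51.00727863394121 world 53.01500213284686 off 0.01353032286421434 res [ 3.2938  5.2051 -3.1776 -4.8885] tip [ 0.4619  0.2853 -0.0068] collar [0.5307 0.293  0.085 ] F [ 1.3903  1.0121 -1.4385] t 17.6 moment [ 0.161  -0.5128  0.0071]
```

```bash
python3 -m jog '[[0,0,0,0],[0,0,0,0],[0,0,0,0],[0.001,0,-0.002,0],[0.001,0,-0.002,0],[0.001,0,-0.002,0],[0,0,0,0],[0,0,0,0],[0,0,0,0],[0,0,0,0]]' -1 80
```

```text
time: 18.6
eef_pos: [0.569, 0.2969, 0.1177]
tcp_rot: [[0.048, -0.098, 0.994], [-0.001, 0.995, 0.099], [-0.999, -0.006, 0.047]]
wrist_force: [2.5, 0.9, -0.8]
width: 0.0188
```

```bash
python3 -m jog '[[0.003,0,-0.004,0],[0.003,0,-0.004,0],[0.003,0,-0.004,0],[0.003,0,-0.004,0],[0.003,0,-0.004,0],[0.003,0,-0.004,0],[0.003,0,-0.004,0],[0.003,0,-0.004,0],[0.003,0,-0.004,0],[0.003,0,-0.004,0]]' && python3 pitch.py
```

```text
time: 19.6
eef_pos: [0.569, 0.2966, 0.1198]
tcp_rot: [[0.13, -0.089, 0.988], [0.03, 0.996, 0.086], [-0.991, 0.018, 0.132]]
wrist_force: [9.2, 0.4, 9.7]
width: 0.0189
pitch in tool deg 49.96347323072162 world 57.55206444993215 off 0.012335560569887778 res [ 3.8814  4.8691 -2.9741 -4.5737] tip [ 0.4716  0.2902 -0.0114] collar [0.5331 0.294  0.0857] F [9.5538 0.9698 9.3744] t 19.65 moment [-0.106  -1.4592  0.134 ]
```

View pics/wl.png

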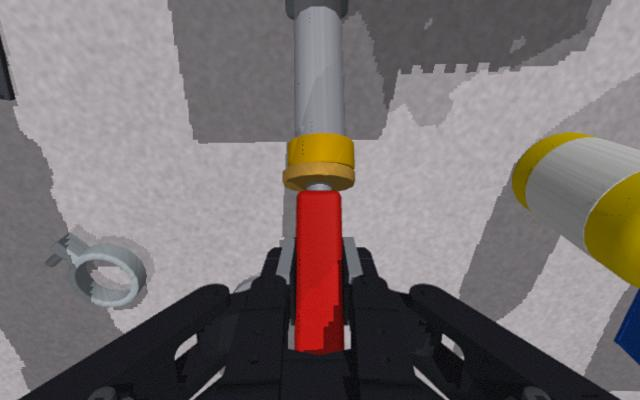

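The wrist picture shows the brass collar flush on the yellow ring at (320,165). It was pressed at about 13 N. I press briefly again, then draw it out along the bore.

```bash
python3 -m jog '[[0.003,0,-0.004,0],[0.003,0,-0.004,0],[0.002,0,-0.003,0],[-0.003,0,0.006,0],[-0.005,0,0.01,0],[-0.005,0,0.01,0],[-0.005,0,0.01,0],[-0.005,0,0.01,0],[-0.005,0,0.01,0],[-0.003,0,0.006,0]]' -1 40 && python3 pitch.py
```

```text
time: 20.65
eef_pos: [0.6237, 0.3008, 0.1578]
tcp_rot: [[0.137, -0.089, 0.987], [0.034, 0.996, 0.086], [-0.99, 0.021, 0.139]]
wrist_force: [-2.0, -0.2, -1.1]
width: 0.0188
pitch in tool deg 26.748491756949345 world 34.81723154444301 off -0.0043618816914898296 res [-1.7578 -0.7086  2.4165  0.7723] tip [0.4904 0.2903 0.0852] collar [0.5846 0.2973 0.1508] F [-0.2102  0.1218  1.0604] t 20.7 moment [-0.0583  0.4499  0.0381]
```

```bash
python3 -m jog '[[-0.003,0,0.0085,0],[-0.003,0,0.0085,0],[-0.003,0,0.0085,0],[-0.003,0,0.0085,0],[0,0,0,0],[0.006,0,0.0028,0],[0.006,0,0.0026,0],[0.006,0,0.0024,0],[0,0,0,0],[0,0,0,0]]' -1 20 && python3 pitch.py
```

```text
time: 21.7
eef_pos: [0.6643, 0.3055, 0.1543]
tcp_rot: [[0.127, -0.091, 0.988], [0.032, 0.996, 0.087], [-0.991, 0.021, 0.129]]
wrist_force: [-0.6, -0.1, 3.8]
width: 0.0184
pitch in tool deg 19.35966374741102 world 26.774269124503256 off -0.004094814892328611 res [-0.9152 -0.4341  2.0059  0.532 ] tip [0.5187 0.2933 0.1003] collar [0.621  0.3016 0.1522] F [-0.4719 -0.4376  2.1484] t 21.75 moment [-0.1052  0.929  -0.007 ]
```

```bash
python3 -m jog '[[0.006,0,0.0025,0],[0.006,0,0.0023,0],[0.006,0,0.002,0],[0.006,0,0.002,0],[0.006,0,0.0016,0],[0.006,0,0.0014,0],[0.006,0,0.0012,0],[0.006,0,0.001,0],[0,0,0,0],[0,0,0,0]]' -1 20 && python3 pitch.py
```

```text
time: 22.75
eef_pos: [0.6843, 0.3086, 0.1029]
tcp_rot: [[0.123, -0.091, 0.988], [0.032, 0.996, 0.088], [-0.992, 0.02, 0.126]]
wrist_force: [-3.1, 0.4, 3.6]
width: 0.0188
pitch in tool deg 1.2159250598208255 world 8.4360913321771 off -0.002738843113378803 res [-0.416   0.2375  0.6623 -0.1541] tip [0.5221 0.2939 0.0977] collar [0.6354 0.3039 0.1146] F [-3.234   0.539   3.5117] t 22.8 moment [-0.1783  1.2319  0.0444]
```

```bash
python3 -m jog '[[0.0055,0,0,0],[0.0055,0,0,0],[0.0055,0,0,0],[0.0045,0,0,0],[0,0,0,0],[0,0,0,0],[0,0,0,0],[0,0,0,0],[0,0,0,0],[0,0,0,0]]' -1 20 && python3 pitch.py
```

```text
time: 23.8
eef_pos: [0.6882, 0.3098, 0.0821]
tcp_rot: [[0.126, -0.091, 0.988], [0.033, 0.996, 0.088], [-0.991, 0.021, 0.129]]
wrist_force: [-2.5, -0.3, 2.9]
width: 0.0187
pitch in tool deg -7.035743697855907 world 0.36827414526731983 off -0.002004712747476893 res [-0.8627  0.5057  1.149  -0.3076] tip [0.5235 0.2943 0.0996] collar [0.638  0.3048 0.1003] F [-1.773  -0.1922  2.2106] t 23.85 moment [-0.095   1.0809  0.0169]
```

```bash
python3 -m jog '[[0,0,0,0],[0,0,0,0],[0,0,0,0],[0.001,0,0.008,0],[0.001,0,0.009,0],[0.001,0,0.009,0],[0,0,0.004,0],[-0.02,0,0.003,0],[-0.03,0,0.004,0],[-0.02,0,0.003,0]]' -1 100 && python3 pitch.py
```

```text
time: 24.85
eef_pos: [0.7207, 0.3091, 0.1472]
tcp_rot: [[0.12, -0.09, 0.989], [0.026, 0.996, 0.088], [-0.992, 0.016, 0.122]]
wrist_force: [0.7, -0.0, -0.4]
width: 0.0187
pitch in tool deg -4.880490724771724 world 2.364231071846749 off -2.8692411155955994e-05 res [-1.156   0.9081  2.3628 -0.5628] tip [0.5556 0.2941 0.1628] collar [0.6701 0.3044 0.1675] F [0.3662 0.1487 1.4502] t 24.9 moment [-0.0159  0.0978 -0.0051]
```

```bash
python3 -m jog '[[0,-0.02,-0.008,0],[0,-0.04,-0.016,0],[0,-0.04,-0.016,0],[0,-0.04,-0.016,0],[0,-0.04,-0.016,0],[0.005,-0.04,-0.016,0],[0.01,-0.03,-0.012,0],[0.01,-0.016,-0.009,0],[0,0,0,0],[0,0,0,0]]' -1 100 && python3 pitch.py
```

```text
time: 25.9
eef_pos: [0.6403, 0.0252, 0.1006]
tcp_rot: [[0.129, -0.09, 0.988], [0.027, 0.996, 0.088], [-0.991, 0.015, 0.13]]
wrist_force: [1.3, 1.4, -0.8]
width: 0.0181
pitch in tool deg -5.383281718905854 world 2.093438844952751 off -0.0024209680114454604 res [-0.2142  0.4586  1.6628 -0.2822] tip [0.476  0.0101 0.1131] collar [0.5905 0.0205 0.1173] F [-1.5008 -0.1822 -2.3019] t 25.95 moment [-0.0695  0.1476  0.0104]
```

```bash
python3 - <<'E'
from workcell import r
from h import *
import pickle
f=[]
for n in("top","scene"):
    c=r.camera(n);pickle.dump(c,open(n+"4.pkl","wb"))
T,S=load("top4"),load("scene4")
cv2.imwrite("pics/f4.png",np.hstack([cv2.resize(T["image"][160:240,270:360,::-1],(400,356),interpolation=cv2.INTER_CUBIC),cv2.resize(S["image"][150:261,260:385,::-1],(400,356),interpolation=cv2.INTER_CUBIC)]))
for n,c in(("T",T),("S",S)): print(n,proj(c,[[.476,.0101,.113],[.59,.0205,.1173],[.469,.0192,.006]]).round(1).ravel())
E
```

```text
T [323.9 204.8 320.8 166.  321.3 210.5]
S [329.6 184.9 305.3 211.  333.3 210.6]
```

View pics/f4.png

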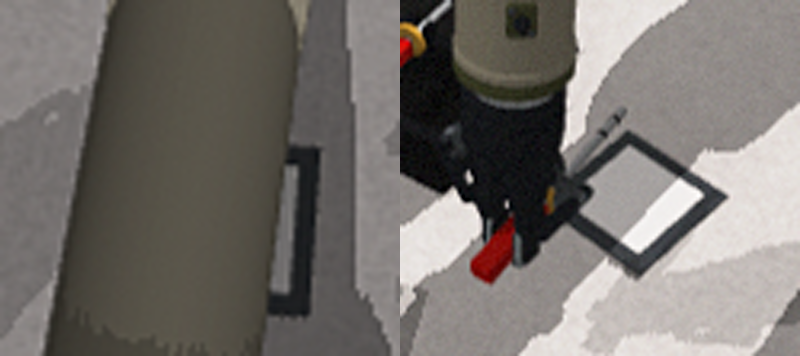

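Scene crop: the ringed tip is at px (330.6,184.3), against a predicted (329.6,184.9), so the tip model is good to about 3 mm. I make the last correction over the plate centre.

```bash
python3 -m jog '[[0.008,0.0046,-0.0035,0],[0.008,0.0046,-0.0035,0],[0,0,0,0],[0,0,0,0],[0,0,0,0],[0,0,0,0],[0,0,0,0],[0,0,0,0],[0,0,0,0],[0,0,0,0]]' -1 100 && python3 pitch.py
```

```text
time: 27.05
eef_pos: [0.636, 0.0414, 0.0837]
tcp_rot: [[0.131, -0.1, 0.986], [0.029, 0.995, 0.097], [-0.991, 0.016, 0.133]]
wrist_force: [-0.2, -0.3, -0.9]
width: 0.0182
pitch in tool deg -5.372922352380082 world 2.283212214677042 off -0.002321812723529329 res [-0.472   0.4708  1.4592 -0.2892] tip [0.4718 0.0247 0.0958] collar [0.5861 0.0361 0.1004] F [-0.4888 -0.5602 -0.1795] t 27.1 moment [-0.0385  0.1777 -0.073 ]
```

```bash
python3 -m jog '[[0,-0.004,0,0],[0,0,0,0],[0,0,0,0],[0,0,0,0],[0,0,0,0],[0,0,0,0],[0,0,0,0],[0,0,0,0],[0,0,0,0],[0,0,0,0]]' -1 100 && python3 pitch.py; python3 - <<'E'
from workcell import r
from h import *
c=r.camera("scene");S=load("scene")
cv2.imwrite("pics/s5.png",cv2.resize(c["image"][150:250,270:390,::-1],(720,600),interpolation=cv2.INTER_CUBIC))
for nm in("p",):
    g=cv2.cvtColor(S["image"],cv2.COLOR_RGB2GRAY)[180:245,295:370];m=cv2.inRange(g,0,75)
    cs,_=cv2.findContours(m,cv2.RETR_EXTERNAL,2);k=max(cs,key=cv2.contourArea);P=cv2.approxPolyDP(k,6,True)[:,0]+[295,180]
    W=[plane(S,*map(float,p),.006) for p in P];print(P.tolist(),np.round(W,3),np.round(np.mean(W,0),4))
    print(proj(c,[[.4705,.0195,.0958],[.4705,.0195,.006]]).round(1).ravel(), r.observe()["joint_velocities"])
E
```

```text
time: 28.1
eef_pos: [0.6364, 0.0369, 0.0837]
tcp_rot: [[0.131, -0.1, 0.986], [0.029, 0.995, 0.097], [-0.991, 0.016, 0.133]]
wrist_force: [-0.1, 0.4, -1.9]
width: 0.0183
pitch in tool deg -5.375402644328686 world 2.279585297895892 off -0.0023210107412245423 res [-0.5063  0.4695  1.4206 -0.2885] tip [0.4722 0.0202 0.0957] collar [0.5866 0.0316 0.1003] F [-0.5214  0.2502 -1.1645] t 28.15 moment [-0.0358  0.1742 -0.0019]
[[330, 191], [304, 213], [335, 235], [361, 211]] [[ 0.414 -0.035  0.006]
 [ 0.528 -0.041  0.006]
 [ 0.536  0.077  0.006]
 [ 0.421  0.083  0.006]] [0.4748 0.0208 0.006 ]
[333.5 189.6 333.  210.9] [ 0.00172782 -0.00056634  0.00057143  0.000505   -0.0012611   0.00014338
  0.00130169]
```

View pics/s5.png

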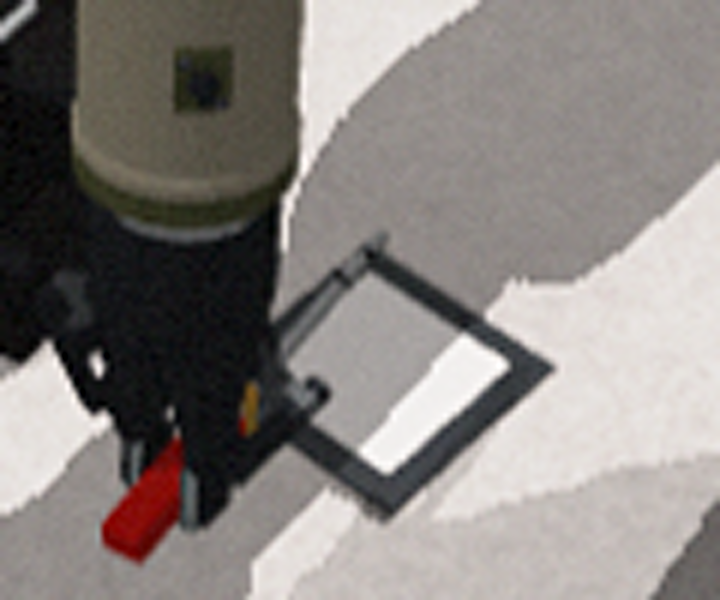

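The tip is at px (333.8,189.7), against a target of (333.5,189.6). The arm is still and the gauge is level to about 2°. I hand it in.

```bash
python3 -c "
from workcell import r
print(r.sign_off())"
```

```text
the job is handed in; nothing more can be done
None
```

I finished the job and handed it in at about 28 s of the 51 s. The hand-in gave no verdict.

- **Choice:** I took the left gauge, which was straight, full length and had two black rings. The bent and short ones were still in the rack in the picture taken after I lifted it out. I did not check the bystanders one by one at the end.
- **Tilting the gauge:** The moves could not tilt the gripper, so I levered the gauge to the tube's angle against the rim of the mouth, using a light grip. I levelled it the same way before drawing it out.
- **Seating:** The wrist picture showed the brass collar flush on the yellow ring. I pressed it there for about a second, reaching about 13 N. I then drew it right out.
- **Final checks:**
  - The tip was about 3 mm or less from the plate's middle and about 90 mm above it, and the scene picture agreed to within half a pixel.
  - The top camera's view was blocked by the arm, so it could not confirm the final pose.
  - The two cameras put the plate's centre about 6 mm apart in x, and I aimed between them.
  - The gauge read about 2° off level, with an estimated bias of 1–2° in that reading. The arm was still, and the grip was set to 100 N.
- **Disagreements:** The collar-based angle estimate was unusable while the collar sat on the ring, so there I relied on force and the picture. The gripper itself was left tilted about 7.5° from pressing, but the gauge stayed level.

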